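# Switch the rolling mill to off at its reversing switch

## Task

The rolling mill has been left running: the lever of its reversing switch, the one with the red knob, is thrown over to the green end. Bring that lever back to its upright centre position, off, so that it clicks in and stays there, without letting it go over to the orange end, and do not move the levers with the black and the yellow knob, which belong to other machines.

Things in the scene. Friction and masses are not known exactly. Their poses are not given: they have to be found in the camera images.
- red_switch: Fixed switch of the rolling mill: grey box 110 (x) by 80 (y) by 50 mm high on a foot 128 mm long; top has a green stripe at its +x end, orange at -x, white marks in the middle. Origin: centre of the underside, z up. Lever turns about y, pivot 52 mm above the origin in a hub of 14 mm radius; a 10 mm stalk carries a red ball knob, 24 mm diameter, centre 70 mm from the pivot.
- red_lever (a joint): Angle of the red knob's lever, rad: 0 is upright (off), positive leans to the box's +x (green end), negative to -x (orange end). It snaps into detents at -0.36, 0 and +0.36; released within about 0.15 of one of them it goes there by itself. Moving it takes a few newtons at the knob. It starts near +0.36.
- black_knob (a point): Same grey switch, 50 mm high, with a ball knob of 24 mm diameter; the point is the centre of its knob. Black knob, switch of another machine; its lever is to be left as it is.
- yellow_knob (a point): Same grey switch, 50 mm high, with a ball knob of 24 mm diameter; the point is the centre of its knob. Yellow knob, switch of another machine; its lever is to be left as it is.
There are look-alikes about, which are no part of the job. What is shaped like the red_switch but blue or pink is not meant.

How it is judged:
By the outcome, as a careful person would: the job done as asked, in the order asked, and still so for the second after the job is handed in, with the robot touching nothing.
It also fails if it takes over 24 s, if anything falls off the work surface, if the arm or the gripper's body presses on something with over 40 N, if the wrist force passes 120 N, or if a joint passes its speed limit or range.

## Robot

A 7-joint arm with a two-finger parallel gripper is mounted at the origin on the work surface. World frame = base frame: x ahead of the robot, y to its left, z up, the work surface at z = 0. Lengths are in m, angles in rad, forces in N, time in s.
With the tool pointing down it reaches from about 0.425 to 0.8 m from the base axis. Payload 8.3 kg.
Tool frame: the origin (TCP) lies at the very end of the fingers, on their centre line; the grasp point (between the pads) lies 19 mm behind it (manip.tcp_to_grasp is the distance from the TCP to the grasp point, in m); z points along the fingers, y is the line along which they close (so a half turn about z gives the same grasp; the last joint's range is limited). The gripper opens to 85 mm and grips with 20 to 120 N. Pads are 22 mm wide; open, the fingers measure 114 mm over their backs; the gripper's body (76 mm by 85 mm) begins 54 mm behind the grasp point. The pads swing forward as they close: fully open they stand 13 mm farther back than shut.
Start: joints at [-1.26, 0.383, 0.016, 1.37, -0.006, 1.388, -0.046], TCP at [0.228, 0.582, 0.195] pointing down, gripper open.
Joint ranges: [-2.95, 2.95], [-0.25, 2.06], [-1.52, 1.56], [0.18, 2.33], [-1.44, 4.58], [0.02, 2.06], [-3.01, 3.01]. Speed limits (rad/s): [2.39, 2.39, 3.01, 3.01, 3.14, 3.14, 3.14].

## Interface

Orientations are given as [roll, pitch, yaw] about the fixed x, y, z axes, in that order (R = Rz(yaw) Ry(pitch) Rx(roll)).
In Python, from workcell import manip, eyes gives the robot as it stands.
- The arm moves only by the tool move_arm, never from a script. Its argument "motion" is a list of rows, each an object with "jaw": the opening, from -1 (shut) to 1 (fully open); "delta_pos": the shift along the tool's x, y, z in m, a list of three; "turn": the turn about the tool's z in degrees. In form: [{"jaw": jaw, "delta_pos": [tx, ty, tz], "turn": turn}, ...]. A call has 1 to 5 rows; each row shifts and turns the commanded pose from where the row before left it, along the tool's axes as they then stand; what a row does not reach is not made up. A row lasts 1/12 s, in which the tool goes at most 41.7 mm and 7.16 degrees, less where a joint would pass 70% of its speed; a pose out of reach is approached as far as the arm can. A call with a gripper value outside its range is refused whole. The fingers move at their own pace and stop on an object; "newtons" is the grip in N (left out, the last holds). Time passes only in rows, so rows that do not move let the fingers close. It gives the time, the measured TCP pose, the force, the opening and the grip force at its end, in the units of the state.
- manip.sense(): the state, without advancing time (a new reading comes with each control period).
- eyes.camera(name): name is "scene" or "top" or "wrist"; returns (picture, depth): 400x640x3 uint8, blue, green, red; 400x640 float32, m along the optical axis (not along the pixel's ray), 0 where there is no reading.
- eyes.camera_info(name): a dict with "fx", "fy", "cx", "cy" (pixels), "eye" and "rotation" of the camera in the world. Camera axes: x right, y down, z forward; pixel columns grow to the right and rows downward; lengths in m; the calibration is good to about 2 mm. A picture is of the moment at which its call begins: read the wrist's pose just before it. camera_info takes no time and is no camera call; for the wrist camera it gives the pose at the moment of the call.
- manip.close_job(): hands the job in; it is judged then, once.
Trained networks look in the newest picture that a camera, given by its name, has taken for a name from the list of things; names that differ only in an ending like _2 or _b are one class to them, and where a whole thing is asked for, a point or a joint stands for the part that bears it (a point fixed in the world has none). Each returns a list of dicts, best first, with "score" (0 to 1); they miss things now and then, are a little off and sometimes report something else, mostly with a low value. They report only what shows in the picture. A call takes as long as a camera call. They do not tell look-alikes from the thing itself.
- eyes.trace(camera, thing): "region" (400x640 bool, what is visible of it) and "bbox" ([left, top, right, bottom] in pixels, round what is visible of it).
The state is a dict: "time": time; "qpos": joint angles; "qd": joint speeds; "tau": joint torques, N m; "tool_pos": TCP position; "ee_rot": TCP orientation; "ft_force": force on the tool from outside, world axes, zero at the start; "wrist_torque": the same for the moment, N m; "gripper_width": finger opening in m; "grasp_force": force on a finger pad.
Only numpy, scipy, OpenCV 4.12 (cv2) and the standard library are available. Lean on these libraries where they do the work, as an engineer would, in place of code of your own. Each camera call takes 0.05 s, during which the arm holds its last target. There are 200 camera calls.

## Working session

There is one attempt and no reset: what is moved stays moved. The work goes in short steps, Python scripts to look and compute and a tool call to move; the robot and the scene stay as the last step left them, time stands still between calls to the robot, and variables do not carry over. Pictures are saved under pics/ and viewed, at most 10 in all, crops included, and the job is handed in when it is done.

Besides the shell and the picture viewer there is one more tool, called after "Request:" as name(argument=value, ...) on one line, values as JSON. move_arm: Moves the arm, as the interface text tells. Its arguments: {"type":"object","properties":{"motion":{"type":"array"},"newtons":{"type":"number"}},"required":["motion"]}

```bash
mkdir -p pics; cat > h.py <<'E'
import numpy as np,cv2
from workcell import manip,eyes
def world(cam,u,v,d):
    i=eyes.camera_info(cam); p=np.array([(u-i["cx"])/i["fx"]*d,(v-i["cy"])/i["fy"]*d,d])
    return np.array(i["eye"])+np.array(i["rotation"])@p
E
python3 - <<'E'
from h import *
np.set_printoptions(precision=4,suppress=True)
for c in ["top","scene"]:
    im,d=eyes.camera(c); cv2.imwrite(f"pics/{c}0.png",im); np.save(f"{c}_d.npy",d)
    for t in ["red_switch","black_knob","yellow_knob"]:
        for r in eyes.trace(c,t)[:5]:
            m=r["region"]&(d>0); vs,us=np.nonzero(m)
            if len(vs)==0: print(c,t,"empty");continue
            i=eyes.camera_info(c)
            P=np.array([world(c,u,v,d[v,u]) for u,v in zip(us,vs)])
            print(c,t,round(r["score"],2),r["bbox"],len(vs),np.median(P,0),P[P[:,2].argmax()])
    print(eyes.camera_info(c))
print(manip.sense())
E
```

```text
top red_switch 0.92 [296.5, 123.0, 354.3, 181.5] 1941 [-1.2242 -1.5163 -0.5154] [-1.0603 -1.3524 -0.3515]Traceback (most recent call last):
  File "<stdin>", line 10, in <module>
  File "h.py", line 4, in world
    i=eyes.camera_info(cam); p=np.array([(u-i["cx"])/i["fx"]*d,(v-i["cy"])/i["fy"]*d,d])
ValueError: time passes only in moves, steps and waits
```

```bash
cat > h.py <<'E'
import numpy as np,cv2
from workcell import manip,eyes
np.set_printoptions(precision=4,suppress=True)
def world(i,u,v,d):
    p=np.stack([(u-i["cx"])/i["fx"]*d,(v-i["cy"])/i["fy"]*d,d],-1)
    return p@np.array(i["rotation"]).T+np.array(i["eye"]).ravel()
E
python3 - <<'E'
from h import *
for c in ["top","scene"]:
    i=eyes.camera_info(c); print(i)
    im,d=eyes.camera(c); cv2.imwrite(f"pics/{c}0.png",im); np.save(f"{c}_d.npy",d)
    for t in ["red_switch","black_knob","yellow_knob"]:
        for r in eyes.trace(c,t)[:5]:
            vs,us=np.nonzero(r["region"]&(d>0))
            if len(vs)==0: print(c,t,"empty");continue
            P=world(i,us,vs,d[vs,us])
            print(c,t,round(r["score"],2),r["bbox"],len(vs),np.median(P,0),P[P[:,2].argmax()])
print(manip.sense())
E
```

```text
{'fx': 445.58942524357724, 'fy': 445.58942524357724, 'cx': 324.06085019252885, 'cy': 198.0523333798768, 'eye': array([0.3035, 0.0114, 1.0122]), 'rotation': array([-2.9801, -0.0258, -1.5724])}Traceback (most recent call last):
  File "<stdin>", line 9, in <module>
  File "h.py", line 6, in world
    return p@np.array(i["rotation"]).T+np.array(i["eye"]).ravel()
           ~~~~~~~~~~~~~~~~~~~~~~~~~~~^~~~~~~~~~~~~~~~~~~~~~~~~~~
ValueError: operands could not be broadcast together with shapes (2276,) (3,)
```

```bash
cat > h.py <<'E'
import numpy as np,cv2
from scipy.spatial.transform import Rotation as Ro
from workcell import manip,eyes
np.set_printoptions(precision=4,suppress=True)
def world(i,u,v,d):
    p=np.stack([(u-i["cx"])/i["fx"]*d,(v-i["cy"])/i["fy"]*d,d],-1)
    return Ro.from_euler("xyz",i["rotation"]).apply(p)+i["eye"]
E
python3 - <<'E'
from h import *
for c in ["top","scene"]:
    i=eyes.camera_info(c); print(i)
    im,d=eyes.camera(c); cv2.imwrite(f"pics/{c}0.png",im); np.save(f"{c}_d.npy",d)
    for t in ["red_switch","black_knob","yellow_knob"]:
        for r in eyes.trace(c,t)[:5]:
            vs,us=np.nonzero(r["region"]&(d>0))
            if len(vs)==0: print(c,t,"empty");continue
            P=world(i,us,vs,d[vs,us])
            print(c,t,round(r["score"],2),r["bbox"],len(vs),np.median(P,0),P[P[:,2].argmax()])
print(manip.sense())
E
```

```text
{'fx': 445.58942524357724, 'fy': 445.58942524357724, 'cx': 324.06085019252885, 'cy': 198.0523333798768, 'eye': array([0.3035, 0.0114, 1.0122]), 'rotation': array([-2.9801, -0.0258, -1.5724])}
top red_switch 0.91 [189.4, 248.3, 250.3, 312.7] 2236 [0.2866 0.2039 0.0492] [0.2879 0.2065 0.135 ]
top red_switch 0.58 [294.5, 121.9, 358.0, 182.2] 2054 [ 0.5641 -0.0112  0.0492] [ 0.5848 -0.0323  0.1305]
top black_knob 0.7 [177.7, 144.7, 202.5, 160.9] 177 [0.5448 0.2709 0.12  ] [0.5511 0.2782 0.1307]
top yellow_knob 0.67 [441.4, 189.6, 462.6, 198.9] 170 [ 0.4653 -0.2743  0.1217] [ 0.4599 -0.2784  0.1323]
{'fx': 447.3493033412655, 'fy': 447.3493033412655, 'cx': 322.10750842682114, 'cy': 196.18305740681248, 'eye': array([ 1.1614, -0.2794,  0.7418]), 'rotation': array([-2.3039,  0.0179,  1.1745])}
scene red_switch 0.81 [308.0, 215.1, 365.0, 274.0] 2247 [ 0.592  -0.0268  0.0476] [ 0.5881 -0.0304  0.1292]
scene red_switch 0.73 [350.4, 110.4, 386.3, 169.5] 1303 [0.3102 0.1995 0.0469] [0.2903 0.2088 0.1324]
scene black_knob 0.7 [437.4, 164.1, 460.2, 187.9] 163 [0.5513 0.2708 0.1054] [0.5555 0.2786 0.1286]
scene yellow_knob 0.55 [187.4, 208.7, 211.3, 236.8] 244 [ 0.4723 -0.2733  0.1048] [ 0.4687 -0.2812  0.1294]
{'time': 0.6, 'qpos': array([-1.2599,  0.3833,  0.0164,  1.3701, -0.0063,  1.3882, -0.0465]), 'qd': array([ 0.    ,  0.0009, -0.001 , -0.0009,  0.    , -0.0011,  0.    ]), 'tau': array([ -0.0011, -62.6981,   0.8419, -37.1921,   0.0164,   0.0029,
         0.    ]), 'tool_pos': array([0.2281, 0.5818, 0.1947]), 'ee_rot': array([-3.1416, -0.0001,  2.7679]), 'ft_force': array([-0.2209, -0.1719, -1.1817]), 'wrist_torque': array([-0.0504, -0.0825,  0.0431]), 'grasp_force': 0.0, 'gripper_width': 0.08521364672442727}
```

View pics/top0.png

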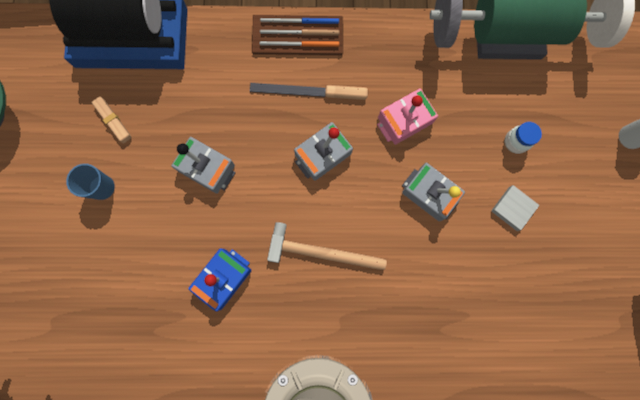

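View pics/scene0.png

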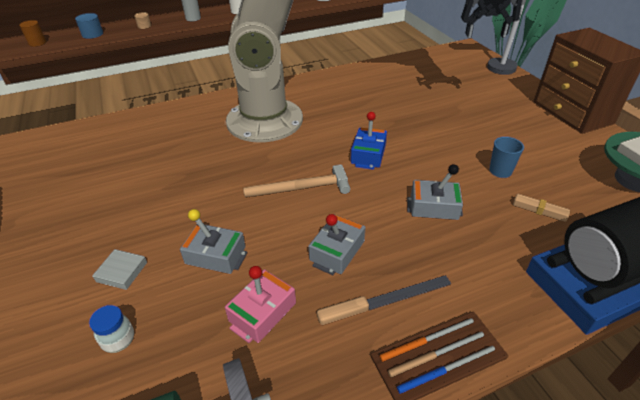

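```bash
python3 - <<'E'
from h import *
from scipy.optimize import least_squares
crops=[]
for c,(l,t,r,b) in {"top":(285,112,368,190),"scene":(298,205,375,282)}.items():
    i=eyes.camera_info(c); im=cv2.imread(f"pics/{c}0.png"); d=np.load(f"{c}_d.npy")
    crops.append(cv2.resize(im[t:b,l:r],(390,390),interpolation=cv2.INTER_CUBIC))
    hsv=cv2.cvtColor(im,cv2.COLOR_BGR2HSV).astype(int); box=np.zeros(d.shape,bool); box[t:b,l:r]=1
    vs,us=np.nonzero(box&(d>0)); P=world(i,us,vs,d[vs,us]); h=hsv[vs,us]; H,S,V=h.T; z=P[:,2]
    k=(S>150)&((H<6)|(H>174))&(z>.085)
    if c=="scene": k&=vs<235
    s=least_squares(lambda x:np.linalg.norm(P[k]-x,axis=1)-.012,P[k].mean(0)-[0,0,.01],loss="soft_l1",f_scale=.002).x
    g=(H>40)&(H<90)&(S>80)&(abs(z-.05)<.012); o=(H>4)&(H<20)&(S>170)&(V>170)&(abs(z-.05)<.012)
    G,O=P[g].mean(0),P[o].mean(0)
    top=abs(z-.05)<.006
    rect=cv2.minAreaRect((P[top][:,:2]*1000).astype(np.float32))
    print(c,"knob",s,k.sum(),us[k].mean(),vs[k].mean(),"green",G,g.sum(),"orange",O,o.sum(),"yaw",np.degrees(np.arctan2(*(G-O)[1::-1])),np.linalg.norm(G-O),"mid",(G+O)/2,"rect",rect)
cv2.imwrite("pics/crop.png",np.hstack(crops))
E
```

```text
top knob [ 0.5866 -0.0328  0.1168] 82 333.5121951219512 132.53658536585365 green [ 0.5915 -0.0544  0.0496] 78 orange [0.5454 0.0239 0.0499] 100 yaw -59.4994183423051 0.09088355062283866 mid [ 0.5684 -0.0152  0.0497] rect ((571.4873046875, -12.671981811523438), (80.54056549072266, 110.3448715209961), 36.910770416259766)
scene knob [ 0.5875 -0.0309  0.1162] 100 331.12 219.36 green [ 0.5993 -0.0475  0.0493] 143 orange [0.5477 0.0268 0.049 ] 79 yaw -55.19087459126006 0.09048967684131479 mid [ 0.5735 -0.0103  0.0491] rect ((574.0047607421875, -11.761001586914062), (79.9056396484375, 111.1819076538086), 36.29054260253906)
```

View pics/crop.png

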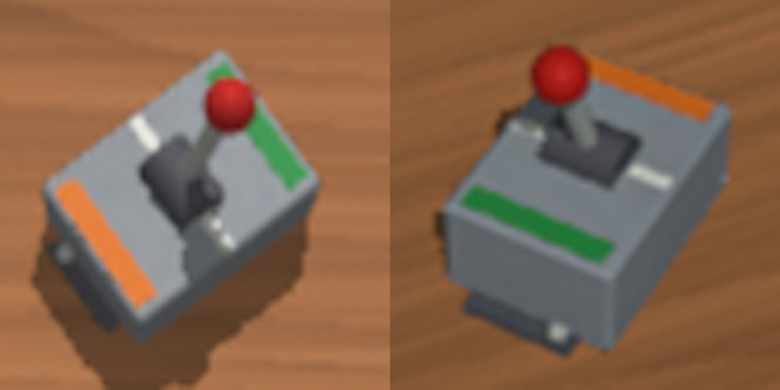

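The target is the grey box with the red knob: knob at top (333,132) and scene (331,219), leaning over the green stripe. The blue switch at top (220,280) and the pink one at (407,116) are the wrong colour.

Both views put the knob at (0.587, -0.032, 0.1165), box centre (0.573, -0.012) and box +x at about -53.5°. The lean comes out at 24.4 mm, against 24.7 mm expected. I'll travel over it first.

Request:
move_arm(motion=[{"jaw": 1,"delta_pos": [-0.028,-0.022,0],"turn": 0},{"jaw": 1,"delta_pos": [-0.028,-0.022,0],"turn": 0},{"jaw": 1,"delta_pos": [-0.028,-0.022,0],"turn": 0},{"jaw": 1,"delta_pos": [-0.028,-0.022,0],"turn": 0},{"jaw": 1,"delta_pos": [-0.028,-0.022,0],"turn": 0}], newtons=20)

```text
time: 1.02
tool_pos: [0.319, 0.4268, 0.1948]
ee_rot: [3.141, -0.0, 2.768]
ft_force: [0.9, -0.4, 0.5]
gripper_width: 0.0856
grasp_force: 0.0
```

Request:
move_arm(motion=[{"jaw": 1,"delta_pos": [-0.028,-0.022,0],"turn": 0},{"jaw": 1,"delta_pos": [-0.028,-0.022,0],"turn": 0},{"jaw": 1,"delta_pos": [-0.028,-0.022,0],"turn": 0},{"jaw": 1,"delta_pos": [-0.028,-0.022,0],"turn": 0},{"jaw": 1,"delta_pos": [-0.028,-0.022,0],"turn": 0}])

```text
time: 1.43
tool_pos: [0.4092, 0.2732, 0.195]
ee_rot: [3.141, 0.0, 2.768]
ft_force: [0.8, 0.8, 1.2]
gripper_width: 0.0852
grasp_force: 0.0
```

Request:
move_arm(motion=[{"jaw": 1,"delta_pos": [-0.028,-0.022,0],"turn": 0},{"jaw": 1,"delta_pos": [-0.028,-0.022,0],"turn": 0},{"jaw": 1,"delta_pos": [-0.028,-0.022,0],"turn": 0},{"jaw": 1,"delta_pos": [-0.028,-0.022,0],"turn": 0},{"jaw": 1,"delta_pos": [-0.028,-0.022,0],"turn": 0}])

```text
time: 1.85
tool_pos: [0.4994, 0.1197, 0.1951]
ee_rot: [3.141, 0.0, 2.768]
ft_force: [0.8, 0.4, 0.2]
gripper_width: 0.0852
grasp_force: 0.0
```

Request:
move_arm(motion=[{"jaw": 1,"delta_pos": [-0.028,-0.022,0],"turn": 0},{"jaw": 1,"delta_pos": [-0.028,-0.022,0],"turn": 0},{"jaw": 1,"delta_pos": [-0.028,-0.022,0],"turn": 0},{"jaw": 1,"delta_pos": [-0.028,-0.022,0],"turn": 0},{"jaw": 1,"delta_pos": [-0.028,-0.022,0],"turn": 0}])

```text
time: 2.27
tool_pos: [0.5896, -0.0337, 0.1949]
ee_rot: [3.141, 0.0, 2.768]
ft_force: [0.6, 0.7, 0.6]
gripper_width: 0.0852
grasp_force: 0.0
```

Request:
move_arm(motion=[{"jaw": 1,"delta_pos": [0,0,0],"turn": 7},{"jaw": 1,"delta_pos": [0,0,0],"turn": 7},{"jaw": 1,"delta_pos": [0,0,0],"turn": 7},{"jaw": 1,"delta_pos": [0,0,0],"turn": 7},{"jaw": 1,"delta_pos": [0,0,0],"turn": 7}])

```text
time: 2.68
tool_pos: [0.5889, -0.0323, 0.1947]
ee_rot: [3.142, -0.0, 2.151]
ft_force: [-0.8, 0.3, -0.4]
gripper_width: 0.0853
grasp_force: 0.0
```

Request:
move_arm(motion=[{"jaw": 1,"delta_pos": [0,0,0],"turn": 7},{"jaw": 1,"delta_pos": [0,0,0],"turn": 7},{"jaw": 1,"delta_pos": [0,0,0],"turn": 7},{"jaw": 1,"delta_pos": [0,0,0],"turn": 7},{"jaw": 1,"delta_pos": [0,0,0],"turn": 7}])

```text
time: 3.1
tool_pos: [0.5889, -0.0321, 0.1948]
ee_rot: [3.141, -0.0, 1.54]
ft_force: [0.2, -0.1, 0.2]
gripper_width: 0.0856
grasp_force: 0.0
```

Request:
move_arm(motion=[{"jaw": 1,"delta_pos": [0,0,0],"turn": 7},{"jaw": 1,"delta_pos": [0,0,0],"turn": 7},{"jaw": 1,"delta_pos": [0,0,0],"turn": 7},{"jaw": 1,"delta_pos": [0,0,0],"turn": 7},{"jaw": 1,"delta_pos": [0,0,0],"turn": 7}])

```text
time: 3.52
tool_pos: [0.5889, -0.0321, 0.1948]
ee_rot: [3.142, -0.0, 0.93]
ft_force: [0.2, -0.9, 0.7]
gripper_width: 0.0855
grasp_force: 0.0
```

Request:
move_arm(motion=[{"jaw": 1,"delta_pos": [0,0,0],"turn": 7},{"jaw": 1,"delta_pos": [0,0,0],"turn": 7},{"jaw": 1,"delta_pos": [0,0,0],"turn": 3},{"jaw": 1,"delta_pos": [0,0,0],"turn": 0}])

```text
time: 3.85
tool_pos: [0.5889, -0.032, 0.1947]
ee_rot: [3.142, 0.0, 0.636]
ft_force: [-0.8, -0.3, -0.7]
gripper_width: 0.0855
grasp_force: 0.0
```

Request:
move_arm(motion=[{"jaw": 1,"delta_pos": [-0.001,-0.001,0.025],"turn": 0},{"jaw": 1,"delta_pos": [0,0,0.025],"turn": 0},{"jaw": 1,"delta_pos": [0,0,0.025],"turn": 0},{"jaw": 1,"delta_pos": [0,0,0.022],"turn": 0},{"jaw": 1,"delta_pos": [0,0,0],"turn": 0}])

```text
time: 4.27
tool_pos: [0.5846, -0.0312, 0.0934]
ee_rot: [-3.138, 0.005, 0.641]
ft_force: [-1.0, -0.7, -0.6]
gripper_width: 0.0858
grasp_force: 0.0
```

```bash
python3 - <<'E'
from h import *
s=manip.sense(); print(s["tool_pos"],s["ft_force"])
im,_=eyes.camera("scene"); im2,_=eyes.camera("wrist")
cv2.imwrite("pics/pre.png",np.hstack([cv2.resize(im[120:300,240:440],(400,360)),cv2.resize(im2,(400,360))]))
E
```

```text
[ 0.5846 -0.0312  0.0934] [-0.9896 -0.6835 -0.6418]
```

View pics/pre.png

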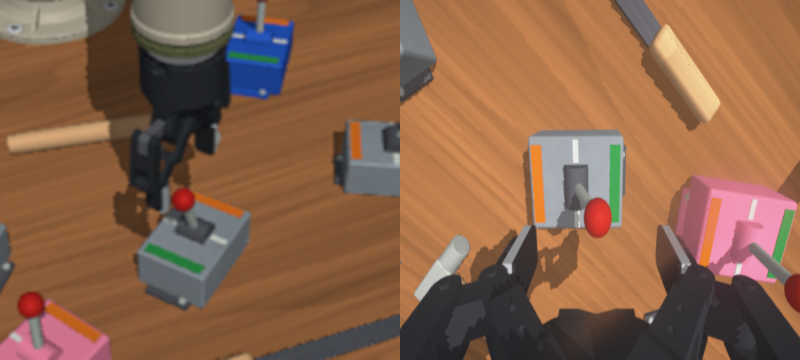

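The jaws are open around the box's x axis. In the wrist view the knob is at (598,215), centred between the fingers. In the scene view the fingers seem to stand a little behind it, so I'll re-measure the knob from here.

```bash
python3 - <<'E'
from h import *
from scipy.optimize import least_squares
s=manip.sense(); tcp=s["tool_pos"]; R=Ro.from_euler("xyz",s["ee_rot"])
for c in ["wrist","top","scene"]:
    i=eyes.camera_info(c); im,d=eyes.camera(c)
    if c=="wrist": print(i)
    H,S,V=cv2.cvtColor(im,cv2.COLOR_BGR2HSV).astype(int).transpose(2,0,1)
    m=(S>150)&((H<6)|(H>174))&(d>0)
    n,L,st,ce=cv2.connectedComponentsWithStats(m.astype(np.uint8))
    for j in range(1,n):
        if st[j,4]<40: continue
        vs,us=np.nonzero(L==j); P=world(i,us,vs,d[vs,us])
        f=least_squares(lambda x:np.linalg.norm(P-x,axis=1)-.012,P.mean(0)+.008*(P.mean(0)-i["eye"])/np.linalg.norm(P.mean(0)-i["eye"]),loss="soft_l1",f_scale=.002)
        print(c,ce[j],st[j,4],f.x,"in tool",R.inv().apply(f.x-tcp))
s=manip.sense();print(s["tool_pos"],s["ft_force"],s["time"])
E
```

```text
{'fx': 319.1740910535855, 'fy': 319.1740910535855, 'cx': 314.17270289230885, 'cy': 200.12924062737562, 'eye': array([0.6423, 0.009 , 0.277 ]), 'rotation': array([ 2.8687,  0.0007, -0.9308])}
wrist [313.991  241.7794] 1437 [ 0.5878 -0.0315  0.1175] in tool [ 0.0009 -0.0001 -0.0197]
wrist [626.7186 322.979 ] 1002 [ 0.658  -0.2075  0.1223] in tool [-0.0479  0.183  -0.0245]
top [416.5294 100.5529] 85 [ 0.6561 -0.2085  0.1212] in tool [-0.0501  0.1827 -0.0234]
scene [370.6667 115.5614] 57 [0.2852 0.2117 0.12  ] in tool [-0.0967 -0.3759 -0.0219]
scene [331.0891 219.4059] 101 [ 0.5876 -0.0306  0.1161] in tool [ 0.0012 -0.0009 -0.0183]
scene [255.0942 271.9275] 138 [ 0.6569 -0.2069  0.1207] in tool [-0.0485  0.1819 -0.0229]
[ 0.5887 -0.0323  0.0996] [-0.2898 -0.3291  0.4464] 4.5167
```

The wrist view puts the knob within 1 mm of the grasp point and agrees with the scene view, so I'll close on it.

Request:
move_arm(motion=[{"jaw": -1,"delta_pos": [0,0,0],"turn": 0},{"jaw": -1,"delta_pos": [0,0,0],"turn": 0},{"jaw": -1,"delta_pos": [0,0,0],"turn": 0},{"jaw": -1,"delta_pos": [0,0,0],"turn": 0},{"jaw": -1,"delta_pos": [0,0,0],"turn": 0}], newtons=20)

```text
time: 4.93
tool_pos: [0.5875, -0.032, 0.0978]
ee_rot: [3.142, -0.0, 0.639]
ft_force: [-0.3, 0.1, -0.4]
gripper_width: 0.0255
grasp_force: 0.0
```

Request:
move_arm(motion=[{"jaw": -1,"delta_pos": [0,0,0],"turn": 0},{"jaw": -1,"delta_pos": [0,0,0],"turn": 0},{"jaw": -1,"delta_pos": [0,0,0],"turn": 0}])

```text
time: 5.18
tool_pos: [0.5874, -0.032, 0.0976]
ee_rot: [-3.141, 0.0, 0.639]
ft_force: [-0.0, 0.9, 0.1]
gripper_width: -0.0
grasp_force: 0.0
```

The jaws shut to 0 mm with no grip force, so they missed the knob or it slipped out. I'll look before doing anything else.

```bash
python3 - <<'E'
from h import *
i=eyes.camera_info("scene")
im,d=eyes.camera("scene"); im2,d2=eyes.camera("wrist"); im3,_=eyes.camera("top")
cv2.imwrite("pics/miss.png",np.hstack([cv2.resize(im[150:290,270:410],(400,400),interpolation=cv2.INTER_CUBIC),cv2.resize(im2[150:400,190:440],(400,400))]))
print(manip.sense()["tool_pos"],manip.sense()["gripper_width"])
tcp=manip.sense()["tool_pos"]
r=Ro.from_euler("xyz",i["rotation"]).inv().apply(tcp-i["eye"])
print("TCP px in scene",r[0]/r[2]*i["fx"]+i["cx"],r[1]/r[2]*i["fy"]+i["cy"])
i=eyes.camera_info("wrist");r=Ro.from_euler("xyz",i["rotation"]).inv().apply(tcp-i["eye"])
print("TCP px in wrist",r[0]/r[2]*i["fx"]+i["cx"],r[1]/r[2]*i["fy"]+i["cy"])
E
```

```text
[ 0.5874 -0.032   0.0976] 0.00017053614509488394
TCP px in scene 331.16805882435096 226.30703670133266
TCP px in wrist 314.3479794791828 230.05056362392423
```

View pics/miss.png

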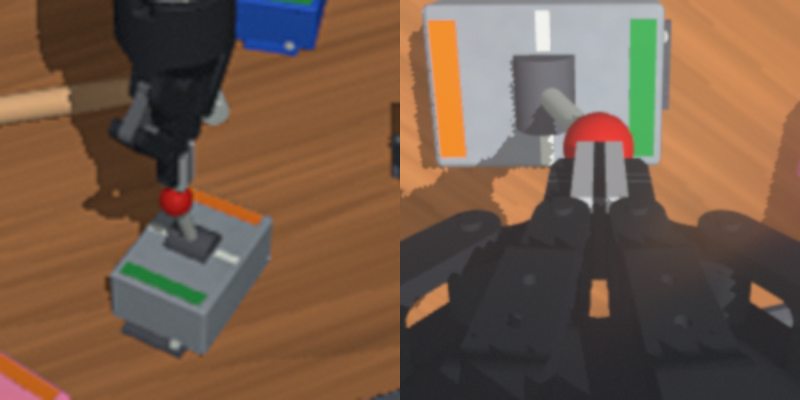

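The shut fingertips stand just above or behind the knob, at wrist pixel (312,240) and scene (332,216), although the reported TCP should appear at (314,230) and (331,226). I'll measure where the tips really are in depth.

```bash
python3 - <<'E'
from h import *
s=manip.sense(); tcp=s["tool_pos"]; R=Ro.from_euler("xyz",s["ee_rot"])
from scipy.optimize import least_squares
for c,(l,t,r,b) in {"wrist":(294,225,334,275),"scene":(318,195,346,232)}.items():
    i=eyes.camera_info(c); im,d=eyes.camera(c)
    H,S,V=cv2.cvtColor(im,cv2.COLOR_BGR2HSV).astype(int).transpose(2,0,1)
    red=(S>150)&((H<6)|(H>174))
    box=np.zeros(d.shape,bool); box[t:b,l:r]=1
    vs,us=np.nonzero(box&red&(d>0)); P=world(i,us,vs,d[vs,us])
    f=least_squares(lambda x:np.linalg.norm(P-x,axis=1)-.012,P.mean(0),loss="soft_l1",f_scale=.002).x
    print(c,"knob world",f,"tool",R.inv().apply(f-tcp),len(vs))
    vs,us=np.nonzero(box&(S<70)&(d>0)); P=world(i,us,vs,d[vs,us]); T=R.inv().apply(P-tcp)
    k=(abs(T[:,1])<.025)&(T[:,2]>-.06)&(T[:,2]<.02)&(abs(T[:,0])<.04)
    o=T[k][np.argsort(-T[k][:,2])]; print(c,k.sum(),"tips tool\n",o[:60:6], "x range",np.percentile(o[:40,0],[5,50,95]))
E
```

```text
wrist knob world [ 0.5877 -0.0315  0.1176] tool [ 0.0005 -0.0003 -0.02  ] 556
wrist 678 tips tool
 [[ 0.0035 -0.0121 -0.0008]
 [ 0.0035 -0.0102 -0.0024]
 [ 0.0044 -0.0102 -0.0032]
 [ 0.0042 -0.0095 -0.0045]
 [ 0.0013 -0.0078 -0.029 ]
 [ 0.0114 -0.003  -0.0413]
 [ 0.011  -0.0002 -0.0417]
 [ 0.0116 -0.0006 -0.0419]
 [ 0.0113  0.0012 -0.0422]
 [ 0.0114 -0.0048 -0.0426]] x range [0.0014 0.0039 0.0115]
scene knob world [ 0.5875 -0.0312  0.1161] tool [ 0.0005 -0.0007 -0.0185] 87
scene 108 tips tool
 [[ 0.0024 -0.0113  0.0197]
 [ 0.0056 -0.0098  0.0137]
 [ 0.0024 -0.0073  0.0102]
 [ 0.0037 -0.005   0.0046]
 [ 0.0041 -0.0043  0.0009]
 [ 0.0059  0.0067 -0.0375]
 [-0.0026  0.0112 -0.0426]
 [ 0.0124  0.0026 -0.0452]
 [-0.0005  0.011  -0.0462]
 [ 0.0049  0.0126 -0.0474]] x range [-0.0015  0.0054  0.0115]
```

Both views agree that the true fingertips are about 41 mm behind the reported TCP, at z ≈ 0.139. The jaws therefore shut in the air above the knob, whose top is at 0.129, and nothing has moved. I'll open, go 40 mm lower and close again.

Request:
move_arm(motion=[{"jaw": 1,"delta_pos": [0,0,0],"turn": 0},{"jaw": 1,"delta_pos": [0,0,0],"turn": 0},{"jaw": 1,"delta_pos": [0,0,0],"turn": 0},{"jaw": 1,"delta_pos": [0,0,0],"turn": 0},{"jaw": 1,"delta_pos": [0,0,0],"turn": 0}])

```text
time: 5.85
tool_pos: [0.5875, -0.032, 0.0977]
ee_rot: [-3.142, 0.0, 0.639]
ft_force: [-0.6, -0.1, -0.7]
gripper_width: 0.0605
grasp_force: 0.0
```

Request:
move_arm(motion=[{"jaw": 1,"delta_pos": [0,0,0],"turn": 0},{"jaw": 1,"delta_pos": [0,0,0.013],"turn": 0},{"jaw": 1,"delta_pos": [0,0,0.013],"turn": 0},{"jaw": 1,"delta_pos": [0,0,0.014],"turn": 0},{"jaw": 1,"delta_pos": [0,0,0],"turn": 0}])

```text
time: 6.27
tool_pos: [0.5849, -0.0315, 0.0537]
ee_rot: [-3.138, 0.005, 0.639]
ft_force: [-0.6, 0.5, -0.8]
gripper_width: 0.0854
grasp_force: 0.0
```

Request:
move_arm(motion=[{"jaw": -1,"delta_pos": [0,0,0],"turn": 0},{"jaw": -1,"delta_pos": [0,0,0],"turn": 0},{"jaw": -1,"delta_pos": [0,0,0],"turn": 0},{"jaw": -1,"delta_pos": [0,0,0],"turn": 0},{"jaw": -1,"delta_pos": [0,0,0],"turn": 0}], newtons=20)

```text
time: 6.68
tool_pos: [0.5878, -0.0319, 0.0582]
ee_rot: [3.141, -0.001, 0.639]
ft_force: [-3.1, 5.1, 0.9]
gripper_width: 0.0252
grasp_force: 3.4
```

Request:
move_arm(motion=[{"jaw": -1,"delta_pos": [0,0,0],"turn": 0},{"jaw": -1,"delta_pos": [0,0,0],"turn": 0}])

```text
time: 6.85
tool_pos: [0.5875, -0.0315, 0.0584]
ee_rot: [-3.141, -0.001, 0.639]
ft_force: [-2.5, 2.9, 6.1]
gripper_width: 0.0232
grasp_force: 18.3
```

The knob is held at 23 mm width and 18 N. Now I'll follow the arc to upright: 24.6 mm back and 4.5 mm up.

Request:
move_arm(motion=[{"jaw": -1,"delta_pos": [0,-0.005,-0.0016],"turn": 0},{"jaw": -1,"delta_pos": [0,-0.005,-0.0013],"turn": 0},{"jaw": -1,"delta_pos": [0,-0.005,-0.0009],"turn": 0},{"jaw": -1,"delta_pos": [0,-0.005,-0.0005],"turn": 0},{"jaw": -1,"delta_pos": [0,-0.0046,-0.0002],"turn": 0}])

```text
time: 7.27
tool_pos: [0.5735, -0.0129, 0.0631]
ee_rot: [3.14, -0.001, 0.638]
ft_force: [2.2, -2.4, -0.2]
gripper_width: 0.0225
grasp_force: 20.2
```

Request:
move_arm(motion=[{"jaw": -1,"delta_pos": [0,0,0],"turn": 0},{"jaw": -1,"delta_pos": [0,0,0],"turn": 0},{"jaw": -1,"delta_pos": [0,0,0],"turn": 0}])

```text
time: 7.52
tool_pos: [0.5731, -0.0122, 0.063]
ee_rot: [3.141, -0.001, 0.639]
ft_force: [-1.0, -1.9, 8.7]
gripper_width: 0.0226
grasp_force: 20.5
```

```bash
cat > knob.py <<'E'
from h import *
from scipy.optimize import least_squares
s=manip.sense(); print(s["time"],s["tool_pos"],s["ft_force"],s["gripper_width"])
for c in ["scene","wrist"]:
    i=eyes.camera_info(c); im,d=eyes.camera(c); cv2.imwrite(f"pics/{c}_last.png",im)
    H,S,V=cv2.cvtColor(im,cv2.COLOR_BGR2HSV).astype(int).transpose(2,0,1)
    vs,us=np.nonzero((S>150)&((H<6)|(H>174))&(d>0)); P=world(i,us,vs,d[vs,us])
    k=(np.linalg.norm(P[:,:2]-[.573,-.012],axis=1)<.045)&(P[:,2]>.095); P=P[k]
    f=least_squares(lambda x:np.linalg.norm(P-x,axis=1)-.012,P.mean(0),loss="soft_l1",f_scale=.002).x
    off=(f[:2]-[.5728,-.0122])@[.597,-.802]
    print(c,len(P),f,"along box x",off,"angle",np.arcsin(off/.07))
E
python3 knob.py
```

```text
7.5167 [ 0.5731 -0.0122  0.063 ] [-0.9631 -1.8923  8.6612] 0.022619466172436962
scene 39 [ 0.5856 -0.0093  0.1357] along box x 0.005333754898431779 angle 0.07627042347588567
wrist 2464 [ 0.5733 -0.012   0.1221] along box x 0.00015708661382306512 angle 0.0022440963667192735
```

The knob is at (0.573, -0.012, 0.122), which is upright. I'll release, rise straight up and check.

Request:
move_arm(motion=[{"jaw": 1,"delta_pos": [0,0,0],"turn": 0},{"jaw": 1,"delta_pos": [0,0,0],"turn": 0},{"jaw": 1,"delta_pos": [0,0,0],"turn": 0},{"jaw": 1,"delta_pos": [0,0,0],"turn": 0},{"jaw": 1,"delta_pos": [0,0,0],"turn": 0}])

```text
time: 8.03
tool_pos: [0.5725, -0.0121, 0.0619]
ee_rot: [-3.141, 0.001, 0.639]
ft_force: [0.1, -0.1, 0.1]
gripper_width: 0.0809
grasp_force: 0.0
```

Request:
move_arm(motion=[{"jaw": 1,"delta_pos": [0,0,0],"turn": 0},{"jaw": 1,"delta_pos": [0,0,-0.015],"turn": 0},{"jaw": 1,"delta_pos": [0,0,-0.03],"turn": 0},{"jaw": 1,"delta_pos": [0,0,-0.03],"turn": 0},{"jaw": 1,"delta_pos": [0,0,-0.03],"turn": 0}])

```text
time: 8.45
tool_pos: [0.5723, -0.0125, 0.1682]
ee_rot: [-3.141, 0.001, 0.638]
ft_force: [1.4, -0.3, 0.1]
gripper_width: 0.085
grasp_force: 0.0
```

Request:
move_arm(motion=[{"jaw": 1,"delta_pos": [0,0,0],"turn": 0},{"jaw": 1,"delta_pos": [0,0,0],"turn": 0},{"jaw": 1,"delta_pos": [0,0,0],"turn": 0},{"jaw": 1,"delta_pos": [0,0,0],"turn": 0}])

```text
time: 8.78
tool_pos: [0.572, -0.012, 0.1659]
ee_rot: [-3.14, 0.002, 0.639]
ft_force: [0.4, 0.7, -0.7]
gripper_width: 0.0858
grasp_force: 0.0
```

```bash
python3 knob.py; mv pics/scene_last.png pics/end.png
```

```text
8.7833 [ 0.572  -0.012   0.1659] [ 0.3743  0.726  -0.709 ] 0.08577454888716413
scene 96 [ 0.5724 -0.0109  0.1207] along box x -0.0013064508074649948 angle -0.018664666645881345
wrist 753 [ 0.5728 -0.0116  0.1221] along box x -0.0004619970779407812 angle -0.006600006172326945
```

View pics/end.png

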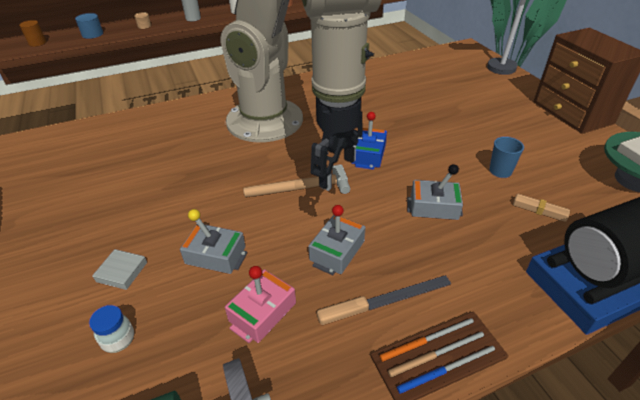

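The red lever at scene (337,211) stands upright at about 0 rad. The black knob (453,170) and yellow knob (194,215) have not moved, and the gripper is clear of everything.

```bash
python3 -c "
from workcell import manip
print(manip.close_job())"
```

```text
the job is handed in; nothing more can be done
None
```

The red-knob lever is back upright in its off position (measured within 0.02 rad of centre after release), the black and yellow levers were not touched, and I handed the job in at about 8.8 s.

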